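Hang the rinse basket and snap the stop cap onto the hook

ROBOT

A 7-joint arm with a two-finger parallel gripper is mounted at the origin on the work surface. World frame = base frame: x ahead of the robot, y to its left, z up, the work surface at z = 0. Lengths are in m, angles in rad, forces in N, time in s.
With the tool pointing down it reaches from about 0.4 to 0.85 m from the base axis. Payload 4.5 kg.
Tool frame: the origin (TCP) lies between the finger pads; the fingertips stand 11 mm ahead of it and the grasp point (between the pads) lies 8 mm behind it (r.tip_reach is the distance from the TCP to the fingertips, in m); x points along the fingers, y is the direction in which the jaws open and shut, and the axes are right-handed (so a half turn about x gives the same grasp; the last joint's range is limited). The gripper opens to 88 mm and grips with 3 to 60 N. Pads are 18 mm wide; open, the fingers measure 123 mm over their backs; the gripper's body (75 mm by 187 mm) begins 45 mm behind the grasp point.
Start: joints at [1.339, 0.689, -0.195, 1.565, 0.157, 0.902, -0.215], TCP at [0.164, -0.603, 0.25] pointing down, gripper open.
Joint ranges: [-3.01, 3.01], [-0.46, 2.08], [-1.47, 1.51], [0.13, 2.56], [-1, 4.14], [0.04, 2.09], [-2.66, 2.66]. Speed limits (rad/s): [2.57, 2.57, 3.14, 3.14, 3.14, 3.14, 3.14].

INTERFACE

Orientations are given as a unit quaternion [x, y, z, w].
In Python, from plant import r gives the robot as it stands.
- The arm moves only by the tool drive_tool, never from a script. Its argument "deltas" is a list of rows, each a list of 3 entries, a list of its own where there are three numbers: the turn, a rotation vector about the tool's x, y, z in degrees, then the shift along the tool's x, y, z in cm, then the finger opening in cm, from 0 to 8.81. A call has 1 to 12 rows; each row shifts and turns the commanded pose from where the row before left it, along the tool's axes as they then stand; what a row does not reach is not made up. A row lasts 1/12 s, in which the tool goes at most 41.7 mm and 7.16 degrees, less where a joint would pass 70% of its speed; a pose out of reach is approached as far as the arm can. A call is refused whole if a number of a shift passes 4.17 or a number of a turn 7.16, either way. A call with a gripper value outside its range is refused whole. The fingers move at their own pace and stop on an object; "force" is the grip in N (left out, the last holds). Time passes only in rows, so rows that do not move let the fingers close. It gives the time, the measured TCP pose, the force and the opening at its end, in the units of the state.
- r.get_state(): the state, without advancing time (a new reading comes with each control period).
- r.snapshot(name): name is "scene" or "top" or "wrist"; returns a dict with "color" (480x640x3 uint8, red, green, blue), "fov_y" (degrees; the focal length in pixels is half the picture's height over the tangent of half this angle, whatever the lens; pixels are square), "cx", "cy" (the principal point, pixels), "k1" (the pictures are not rectified: a ray, as slopes to the right and down, at radius r is drawn at 1 + k1 r^2 times it, then the intrinsics apply), "extrinsics" (4x4, takes a point from world to camera coordinates); the wrist camera has in their place "tool_from_camera" (4x4, takes a point from camera to tool coordinates, whose origin is the TCP and whose axes are the tool frame's). Camera axes: x right, y up, looking along -z (the intrinsics and any distortion apply to the point x, -y, -z); pixel columns grow to the right and rows downward; lengths in m; the calibration is good to about 2 mm. A picture is of the moment at which its call begins: read the wrist's pose just before it. There is no depth.
- r.finish_job(): hands the job in, once; it reports no verdict.
The state is a dict: "clock": time; "q": joint angles; "qd": joint speeds; "joint_torque": joint torques, N m; "tool_pos": TCP position; "eef_rot": TCP orientation; "contact_force": force on the tool from outside, world axes, zero at the start; "moment": the same for the moment, N m; "opening": opening from 0.0 (shut) to 1.0 (fully open).
Only numpy, scipy, OpenCV 4.12 (cv2) and the standard library are available. Lean on these libraries where they do the work, as an engineer would, in place of code of your own. Each camera call takes 0.05 s, during which the arm holds its last target. There are 200 camera calls.

TASK

Hang the rinse basket by its wooden handle bar on the arm of the hook stand, upright and with the tile fragment still in it, and let go of it. Then pick up the black stop cap and press it straight down onto the upright prong at the hook's end until it snaps fully home, and finish while still holding it and pressing it down firmly: do not let go. Leave the large glazed tile, the jar and the tape roll where they are.

Things in the scene. Friction and masses are not known exactly. Their poses are not given: they have to be found in the camera images.
- stand: Fixed steel hook stand; origin on the table, z up. Base plate 170 x 130 x 12 mm, x from -55 to 115. A 20 mm square post at x = 85 carries a level arm, 20 mm wide (y) and 14 thick (46 wide from x = -40 to 60), its top 180 mm above the table, reaching along the stand's -x (roughly towards the robot) to x = -74, where an upright prong (see prong_top) stands on it. Nothing is higher than the prong.
- hook_seat (a point): Middle of the arm's top, where the basket's handle bar shall rest, lying across the arm (along the stand's y). Axes as the stand's: x along the arm, away from the prong and towards the post. The bar may rest 45 mm towards the prong or 40 mm towards the post from here, but the 90 mm long basket meets the post about 30 mm from here.
- prong_top (a point): Centre of the prong's top, 65 mm from hook_seat towards the stand's -x, 26 mm above the arm's top. The prong is 18 (x) x 16 mm (y), its top 4 mm 12 x 10 mm. On each y side a rounded brass spring catch, 10 to 22 mm above the arm's top, has its crest 12.5 mm from the prong's axis; the cap pushes the catches in.
- basket: Loose rigid open steel rinse basket, 200 to 340 g with its fragment, 90 (x) x 100 (y) x 45 mm high, walls 4 mm, standing on the table. Origin at the centre of its underside, z up. Two thin uprights at y = +-46 mm carry a wooden handle bar along y; between rim and bar is an opening 75 mm high, 85 wide, for the hook's arm. Same after a half turn.
- basket_grip (a point): Centre of the wooden handle bar, 135 mm above the basket's underside. The bar is 16 mm thick (x), 104 long (y), 30 tall: its underside is 15 mm below this point. Axes as the basket's. When hung, this point is 15 mm above the arm's top.
- fragment: Loose piece of glazed tile, 55 x 60 x 11 mm, 60 g, lying in the basket; origin at the centre of its underside. It has to stay in the basket.
- cap: Loose black plastic stop cap, a block 30 (x) x 44 (y) x 38 mm high, 45 g, upright on the table, open underneath. Origin at the centre of its underside, z up. Socket 24 mm wide (x), 22 deep, with a rounded lip 8 mm high at each y end of its mouth, 20 mm between the lips. Its long side (y) must lie across the hook's arm, along the stand's y, either way round.
- cap_top (a point): Centre of the cap's flat top, 38 mm above its underside. Pressed over the prong, resistance begins about 56 mm above the arm's top, rises to 10 to 20 N, drops suddenly (click) near 50 mm; pressed on, it reaches a hard stop, fully home, at 42 mm above the arm's top. It then holds by itself, with about 1 mm of play.
- glazed_tile: Bystander: blue and white glazed tile, 100 x 100 x 14 mm, lying flat; origin at the centre of its underside. Leave alone.
- jar: Bystander: closed glass jar with a red lid, 70 mm across, 85 mm high; origin at the centre of its underside. Leave alone.
- tape_roll: Bystander: white roll of tape lying flat, 100 mm across, 48 mm high; origin at the centre of its underside. Leave alone.
Mind the look-alikes: they are no part of the job. Of the things like the cap, leave any that is orange, red or yellow; of the rest the larger one is meant.

How it is judged:
On the way, in this order (a step that is already met when the one before it is completed fails the run):
1. the basket hangs on the hook's arm by its handle bar, let go and at rest, with the fragment in it (x of basket_grip in the frame of stand between -0.045 and 0.04 m and y of basket_grip in the frame of stand between -0.035 and 0.035 m and z of basket_grip in the frame of stand between 0.19 and 0.2 m and angle between basket's own z axis and vertical below 0.2 rad and contact force between basket and stand above 0.8 N and contact force between each of the arm, the fingers and basket below 0.1 N and linear speed of basket below 0.03 m/s and x of fragment in the frame of basket between -0.045 and 0.045 m and y of fragment in the frame of basket between -0.05 and 0.05 m and z of fragment in the frame of basket between 0 and 0.045 m), for 0.3 s.
2. the cap has snapped fully home on the prong (z of cap in the frame of stand between 0.1815 and 0.1857 m and horizontal distance between cap_top and prong_top below 0.007 m and angle between cap's own z axis and vertical below 0.12 rad and angle between the y axis of cap and the y axis of stand, either way round below 0.2 rad), for 0.1 s.
At the end, for the whole second after the job is handed in: Bar across the arm, 45 mm to prong, 40 to post, 35 sideways of hook_seat; stand alone carries the basket, tilt < 0.2 rad, fragment in. Cap underside 1.5-5.7 mm over the arm, within 7 mm of the prong axis, tilt < 0.12, long side across within 0.2 rad, robot presses it on with > 4 N (all of step 1 and all of step 2 and contact force between cap and stand above 4 N and contact force between any of the fingers, the arm and cap above 2 N); the arm keeps its last pose, push and grip.
It fails at once if a bystander (glazed tile, jar, tape roll) is moved by more than 30 mm (distance of any of glazed_tile, jar, tape_roll from where it was at the start of the episode above 0.03 m).
It also fails if it takes over 59 s, if anything falls off the work surface, if the arm or the gripper's body presses on something with over 40 N, if the wrist force passes 120 N, or if a joint passes its speed limit or range.

## Working session

There is one attempt and no reset: what is moved stays moved. The work goes in short steps, Python scripts to look and compute and a tool call to move; the robot and the scene stay as the last step left them, time stands still between calls to the robot, and variables do not carry over. Pictures are saved under pics/ and viewed, about 8 in all and at most 12, crops included, and the job is handed in when it is done.

Besides the shell and the picture viewer there is one more tool, called after "Emit:" as name(argument=value, ...) on one line, values as JSON. drive_tool: Moves the arm, as the interface text tells. Its arguments: {"type":"object","properties":{"deltas":{"type":"array","items":{"type":"array"}},"force":{"type":"number"}},"required":["deltas"]}

```bash
ls; mkdir -p pics
python3 - <<'E'
from plant import r
import cv2,pickle
s=r.get_state();print(s, r.tip_reach)
for n in ("scene","top"):
    d=r.snapshot(n); cv2.imwrite(f"pics/{n}0.png",d["color"][:,:,::-1]); pickle.dump(d,open(f"{n}.pkl","wb"))
    print({k:v for k,v in d.items() if k!="color"})
E
```

```text
pics
{'clock': 0.0, 'q': array([ 1.33880498,  0.68997595, -0.19455983,  1.56634493,  0.15730069,
        0.90247198, -0.21509633]), 'qd': array([ 0.00078646, -0.00056391, -0.00036117, -0.00039942, -0.00166471,
       -0.00091269,  0.00114575]), 'joint_torque': array([-1.43264624e-04, -5.27556252e+01, -1.26681212e+00, -1.53427380e+01,
       -5.25506702e-02,  6.72349430e-03,  1.72995879e-04]), 'tool_pos': array([ 0.16399004, -0.60247371,  0.24891594]), 'eef_rot': array([-0.70074615, -0.09436566,  0.70098519, -0.0931113 ]), 'contact_force': array([ 0.16855842, -0.0287859 , -0.38961365]), 'moment': array([-0.04812228,  0.03296187,  0.01914591]), 'opening': 0.9990613297305655} 0.011
{'fov_y': 57.059927736795274, 'cx': 321.04931637571616, 'cy': 238.05458327923074, 'k1': -0.05948869901339588, 'extrinsics': array([[-0.85894584,  0.5119348 ,  0.01161047,  0.4268046 ],
       [-0.29328365, -0.51041717,  0.80836811,  0.03325675],
       [ 0.41975795,  0.69093927,  0.58856282, -1.14953205],
       [ 0.        ,  0.        ,  0.        ,  1.        ]])}
{'fov_y': 51.119865324486845, 'cx': 319.82946005958706, 'cy': 236.77854247403226, 'k1': -0.10907011686697245, 'extrinsics': array([[-7.75707011e-03, -9.99968724e-01,  1.54251669e-03,
         5.19503342e-04],
       [ 9.97795265e-01, -7.63851448e-03,  6.59261917e-02,
        -5.26071700e-01],
       [-6.59123472e-02,  2.05050994e-03,  9.97823310e-01,
        -1.22971983e+00],
       [ 0.00000000e+00,  0.00000000e+00,  0.00000000e+00,
         1.00000000e+00]])}
```

View pics/scene0.png

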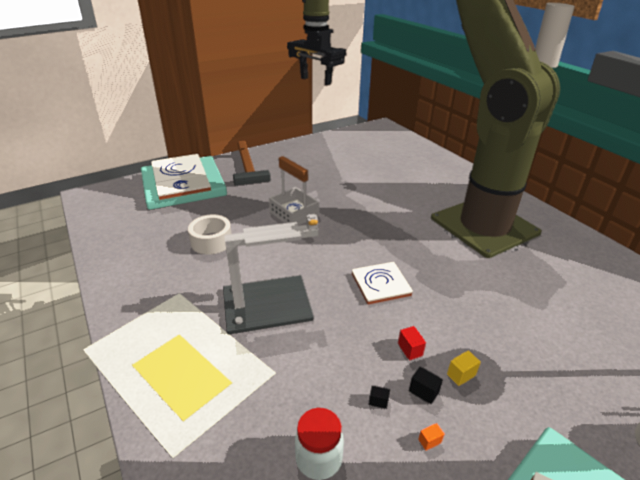

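View pics/top0.png

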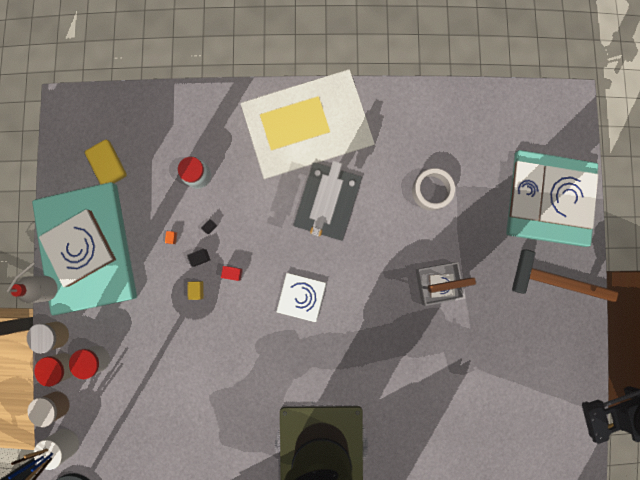

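The top view shows the stand at about (328,200), the prong at about (316,230), the basket at (441,284) with its bar running (428,287)-(475,282), and the larger black cap at (199,258). The large tile is at (302,296), the jar at (190,170) and the tape at (435,188). Next I'll enlarge these areas.

```bash
cat > h.py <<'E'
import numpy as np,cv2,pickle
from scipy.spatial.transform import Rotation as R
def K(d):
    f=d["color"].shape[0]/2/np.tan(np.radians(d["fov_y"]/2)); return f
def ext(d,s=None):
    if "extrinsics" in d: return d["extrinsics"]
    T=np.eye(4);T[:3,:3]=R.from_quat(s["eef_rot"]).as_matrix();T[:3,3]=s["tool_pos"]
    return np.linalg.inv(T@d["tool_from_camera"])
def proj(d,P,s=None):
    E=ext(d,s);p=np.atleast_2d(P)@E[:3,:3].T+E[:3,3]
    u=np.c_[p[:,0]/-p[:,2],-p[:,1]/-p[:,2]]
    u=u*(1+d["k1"]*(u**2).sum(1,keepdims=True))
    return u*K(d)+[d["cx"],d["cy"]]
def unproj(d,uv,z,s=None):
    E=ext(d,s);o=[]
    for p in np.atleast_2d(uv):
        w=(np.array(p,float)-[d["cx"],d["cy"]])/K(d);u=w.copy()
        for _ in range(20):u=w/(1+d["k1"]*(u@u))
        ray=E[:3,:3].T@[u[0],-u[1],-1];c=-E[:3,:3].T@E[:3,3]
        o.append(c+ray*(z-c[2])/ray[2])
    return np.array(o)
def tri(views):  # [(d,uv,s)]
    A=[];b=[]
    for d,uv,s in views:
        E=ext(d,s);c=-E[:3,:3].T@E[:3,3];q=unproj(d,uv,c[2]-.5,s)[0]-c;q/=np.linalg.norm(q)
        M=np.eye(3)-np.outer(q,q);A.append(M);b.append(M@c)
    return np.linalg.lstsq(np.vstack(A),np.hstack(b),rcond=None)[0]
def box(c,yaw,pts):
    return np.array(pts)@R.from_euler('z',yaw).as_matrix().T+c
E
python3 - <<'E'
import pickle,cv2,numpy as np
t=pickle.load(open("top.pkl","rb"))["color"][:,:,::-1];s=pickle.load(open("scene.pkl","rb"))["color"][:,:,::-1]
def c(im,x,y,w,h,k): return cv2.resize(im[y:y+h,x:x+w],None,fx=k,fy=k,interpolation=cv2.INTER_CUBIC)
a=np.hstack([c(t,290,150,80,100,4),c(t,405,250,80,60,6)[:360,:480] if 0 else cv2.copyMakeBorder(c(t,405,255,80,60,6),0,40,0,0,0)])[:300] if 0 else None
I=np.zeros((600,800,3),np.uint8)
I[:300,:240]=c(t,290,150,80,100,3); I[:300,250:650]=c(t,405,250,80,60,5)
I[310:550,:240]=c(t,180,230,60,60,4); I[310:590,250:490]=c(s,260,150,60,70,4); I[310:550,500:800]=c(s,380,340,100,80,3)
cv2.imwrite("pics/crop1.png",I)
E
```

```text
(no output)
```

View pics/crop1.png

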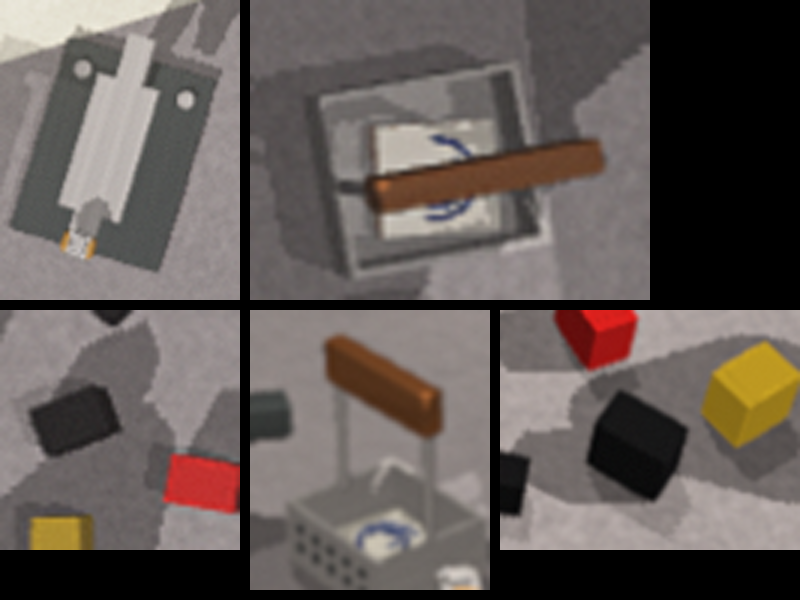

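Stand, basket and cap corners can be read from the crops. I'll fit planar poses from these pixels and check the residuals against the given sizes.

```bash
cat > fit.py <<'E'
from h import *
from scipy.optimize import least_squares
t=pickle.load(open("top.pkl","rb"));sc=pickle.load(open("scene.pkl","rb"))
def px(c,o,off,k): return (np.array(c,float)-off)/k+o
def fit(name,obs,x0):
    f=lambda v:np.concatenate([((proj(d,box([v[0],v[1],0],v[2],P))-u)).ravel() for d,P,u in obs])
    s=least_squares(f,x0,loss='soft_l1');print(name,s.x[:2].round(4),np.degrees(s.x[2]).round(1),f(s.x).round(1));return s.x
b=lambda X,Y,z:[[X,-Y,z],[X,Y,z]]
# stand
S=px([(68,37),(222,70),(157,271),(10,226),(78,243)],[290,150],[0,0],3)
SP=[[.115,.065,.012],[.115,-.065,.012],[-.055,-.065,.012],[-.055,.065,.012],[-.065,0,.206]]
SS=np.array([(318,229)])  # prong scene
fit("stand",[(t,SP,S)],[.6,0,0])
B=px([(318,97),(520,65),(548,240),(355,275),(370,182),(600,145)],[405,250],[250,0],5)
BP=[[.045,.05,.045],[.045,-.05,.045],[-.045,-.05,.045],[-.045,.05,.045]]
BS=px([(326,342),(441,393),(436,436)],[260,150],[250,310],4)
fit("basket rim",[(t,BP,B[:4])],[.4,-.3,0])
fit("basket bar(scene)",[(sc,[[0,-.052,.135],[0,.052,.135]],px([(337,362),(430,410)],[260,150],[250,310],4))],[.4,-.3,0])
C=px([(30,410),(98,386),(120,425),(55,455)],[180,230],[0,310],4)
CP=[[.015,.022,.038],[.015,-.022,.038],[-.015,-.022,.0],[-.015,.022,.038]]
fit("cap",[(t,CP,C)],[.5,.28,.0])
for n,u,z in (("jar",(190,170),.085),("tape",(435,188),.048),("tile",(302,296),.014)): print(n,unproj(t,u,z)[0].round(3))
E
python3 fit.py
```

```text
stand [ 0.5887 -0.0153] -17.3 [ 0.2 -1.1 -1.8  2.7  0.6  0.1 -0.2  0.1  0.4 -0.3]
basket rim [ 0.4072 -0.3003] 9.1 [ 0.3 -0.3 -0.3 -0.9  0.6  0.5 -0.7  0.7]
basket bar(scene) [ 0.4043 -0.2957] 7.2 [-0.3 -2.1  0.3  1.2]
cap [0.4771 0.2949] 23.9 [ 0.3  0.2 -0.5 -1.2  2.2  0.6 -1.1  0.1]
jar [0.684 0.306 0.085]
tape [ 0.642 -0.287  0.048]
tile [0.38  0.042 0.014]
```

```bash
cat > go.py <<'E'
from h import *
from plant import r
def plan(x,y,z,yaw,flip=False,q=True):
    s=r.get_state();C=R.from_quat(s["eef_rot"]).as_matrix();best=None
    for k in (0,180,360,-180):
        a=np.radians(yaw+k);D=np.array([[0,0,-1],[np.cos(a),np.sin(a),0],[np.sin(a),-np.cos(a),0]]).T
        rv=np.degrees(R.from_matrix(C.T@D).as_rotvec())
        if best is None or np.linalg.norm(rv)<np.linalg.norm(best[0]):best=(rv,D)
    rv,D=best;e=np.array([x,y,z])-s["tool_pos"]
    print("t%.2f tcp %s F %s op %.3f"%(s["clock"],s["tool_pos"].round(4),s["contact_force"].round(1),s["opening"]),"cur yaw %.1f"%np.degrees(np.arctan2(C[1,1],C[0,1])),"q",s["q"].round(2))
    print("turn deg",rv.round(1),"shift cm after turn",(100*D.T@e).round(2),"before turn",(100*C.T@e).round(2))
E
python3 - <<'E'
from go import *
plan(.407,-.300,.27,9)
d=r.snapshot("wrist");print(d["tool_from_camera"].round(4),d["fov_y"],d["k1"])
E
```

```text
t0.10 tcp [ 0.164  -0.6025  0.249 ] F [ 0.1 -0.2 -0.2] op 1.000 cur yaw -74.8 q [ 1.34  0.69 -0.19  1.57  0.16  0.9  -0.22]
turn deg [-83.8  -0.1   0.1] shift cm after turn [ -2.1   28.73 -26.08] before turn [ -2.07 -22.81 -31.4 ]
[[-1.000e-04  2.711e-01 -9.626e-01 -1.353e-01]
 [ 1.000e+00  1.200e-03  2.000e-04  1.200e-03]
 [ 1.300e-03 -9.626e-01 -2.711e-01 -6.870e-02]
 [ 0.000e+00  0.000e+00  0.000e+00  1.000e+00]] 62.43879774926871 -0.07556632663585479
```

Emit:
drive_tool(deltas=[[[-7,0,0],[-0.17,0,0],8.8],[[-7,0,0],[-0.17,0,0],8.8],[[-7,0,0],[-0.17,0,0],8.8],[[-7,0,0],[-0.17,0,0],8.8],[[-7,0,0],[-0.17,0,0],8.8],[[-7,0,0],[-0.17,0,0],8.8],[[-7,0,0],[-0.17,0,0],8.8],[[-7,0,0],[-0.17,0,0],8.8],[[-7,0,0],[-0.17,0,0],8.8],[[-7,0,0],[-0.17,0,0],8.8],[[-7,0,0],[-0.17,0,0],8.8],[[-7,0,0],[-0.17,0,0],8.8]])

```text
clock: 1.15
tool_pos: [0.1639, -0.6029, 0.2699]
eef_rot: [0.457, 0.54, -0.457, 0.54]
contact_force: [0.4, -0.4, -0.3]
opening: 0.997
```

Emit:
drive_tool(deltas=[[[0,0,0],[0,2.4,-2.17],6],[[0,0,0],[0,2.4,-2.17],6],[[0,0,0],[0,2.4,-2.17],6],[[0,0,0],[0,2.4,-2.17],6],[[0,0,0],[0,2.4,-2.17],6],[[0,0,0],[0,2.4,-2.17],6],[[0,0,0],[0,2.4,-2.17],6],[[0,0,0],[0,2.4,-2.17],6],[[0,0,0],[0,2.4,-2.17],6],[[0,0,0],[0,2.4,-2.17],6],[[0,0,0],[0,2.4,-2.17],6],[[0,0,0],[0,2.33,-2.2],6]])

```text
clock: 2.15
tool_pos: [0.4066, -0.2984, 0.27]
eef_rot: [0.458, 0.539, -0.458, 0.539]
contact_force: [-0.2, 0.2, -0.4]
opening: 0.681
```

Run:
```python
from go import *
s=r.get_state();d=r.snapshot("wrist");pickle.dump((s,d),open("w1.pkl","wb"))
im=d["color"][:,:,::-1].copy();cv2.imwrite("pics/w1.png",im)
print(proj(d,box([.407,-.300,0],np.radians(9),[[.008,.052,.15],[.008,-.052,.15],[-.008,-.052,.15],[-.008,.052,.15]]),s).round(1))
plan(.407,-.300,.27,9)
```

```text
[[324.9 156.2]
 [323.1 306.3]
 [300.4 306.2]
 [299.7 156.2]]
t2.20 tcp [ 0.412  -0.2915  0.2709] F [2.8 4.1 0.9] op 0.678 cur yaw 9.8 q [ 0.92  0.56 -0.62  1.89  0.42  0.83  0.26]
turn deg [ 0.8 -0.2 -0.4] shift cm after turn [ 0.09 -0.63  0.76] before turn [ 0.09 -0.64  0.75]
```

View pics/w1.png

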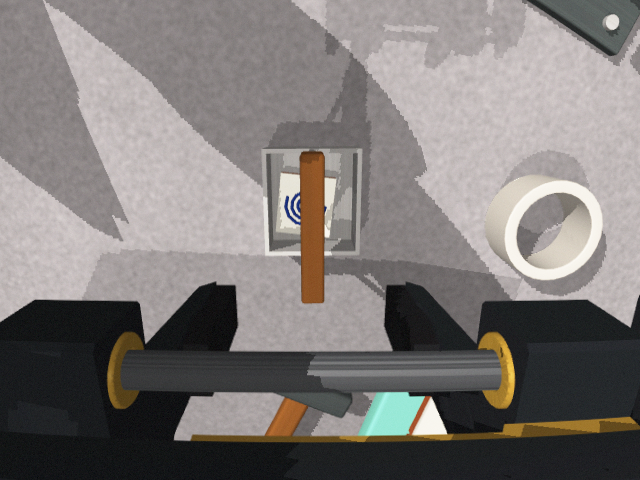

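The wrist view shows the bar from (312,152) to (312,303), within 3 px of the prediction, so the basket pose holds. I'll let the arm settle and then descend.

Emit:
drive_tool(deltas=[[[0,0,0],[0,0,0],5],[[0,0,0],[0,0,0],5],[[0,0,0],[0,0,0],5]])

```text
clock: 2.45
tool_pos: [0.4049, -0.3007, 0.2698]
eef_rot: [0.458, 0.538, -0.459, 0.538]
contact_force: [0.8, -0.8, 0.1]
opening: 0.568
```

Run:
```python
from go import *
plan(.407,-.300,.137,9)
s=r.get_state();d=r.snapshot("wrist")
im=d["color"].astype(int);m=((im[:,:,0]-im[:,:,2]>45)&(im[:,:,0]<200)).astype(np.uint8);m[330:]=0
n,l,st,c=cv2.connectedComponentsWithStats(m);i=1+st[1:,4].argmax();print(st[i],cv2.minAreaRect(np.argwhere(l==i)[:,::-1].astype(np.float32)))
print(proj(d,box([.407,-.300,0],np.radians(9),[[.008,.052,.15],[.008,-.052,.15],[-.008,-.052,.15],[-.008,.052,.15]]),s).round(1))
```

```text
t2.45 tcp [ 0.4049 -0.3007  0.2698] F [ 0.8 -0.8  0.1] op 0.568 cur yaw 9.1 q [ 0.93  0.56 -0.61  1.88  0.42  0.83  0.26]
turn deg [0.1 0.  0.1] shift cm after turn [13.28  0.21 -0.04] before turn [13.28  0.23 -0.04]
[ 303  148   25  153 3595] ((314.9999694824219, 223.99996948242188), (151.99996948242188, 23.999996185302734), 90.0)
[[328.2 152.9]
 [326.3 303.7]
 [303.6 303.7]
 [302.9 152.9]]
```

Emit:
drive_tool(deltas=[[[0,0,0],[2.2,0.2,-0.3],5],[[0,0,0],[2.8,0,0],5],[[0,0,0],[2.8,0,0],5],[[0,0,0],[2.8,0,0],5],[[0,0,0],[1.7,0,0],5],[[0,0,0],[1.0,0,0],5],[[0,0,0],[0,0,0],5],[[0,0,0],[0,0,0],5]])

```text
clock: 3.17
tool_pos: [0.4073, -0.297, 0.1373]
eef_rot: [0.458, 0.538, -0.459, 0.538]
contact_force: [0.1, 0.5, 1.4]
opening: 0.565
```

Emit:
drive_tool(deltas=[[[0,0,0],[0,0,0],0],[[0,0,0],[0,0,0],0],[[0,0,0],[0,0,0],0],[[0,0,0],[0,0,0],0],[[0,0,0],[0,0,0],0],[[0,0,0],[0,0,0],0]], force=45)

```text
clock: 3.67
tool_pos: [0.4075, -0.2965, 0.1375]
eef_rot: [0.458, 0.538, -0.458, 0.539]
contact_force: [-0.3, -0.5, 2.7]
opening: 0.178
```

Run:
```python
from go import *
plan(.407,-.300,.137,9)
```

```text
t3.67 tcp [ 0.4075 -0.2965  0.1375] F [-0.3 -0.5  2.7] op 0.178 cur yaw 9.2 q [ 0.81  0.75 -0.44  2.02  0.63  0.51  0.07]
turn deg [ 0.2  0.  -0. ] shift cm after turn [ 0.05 -0.11  0.34] before turn [ 0.05 -0.11  0.34]
```

Emit:
drive_tool(deltas=[[[0,0,0],[-0.4,0,0],0],[[0,0,0],[-0.8,0,0],0],[[0,0,0],[-1.2,0,0],0],[[0,0,0],[-1.4,0,0],0],[[3,0,0],[-1.4,0,0],0],[[4,0,0],[-1.4,0,0],0],[[4,0,0],[-1.4,0,0],0],[[4,0,0],[-1.2,0,0],0],[[4,0,0],[-1.0,0,0],0],[[4,0,0],[-0.6,0,0],0],[[3.5,0,0],[0,0,0],0],[[0,0,0],[0,0,0],0]])

```text
clock: 4.67
tool_pos: [0.4075, -0.2962, 0.246]
eef_rot: [0.57, 0.419, -0.57, 0.419]
contact_force: [-0.4, 0.2, -2.7]
opening: 0.178
```

Run:
```python
from go import *
plan(.4264,.0352,.2455,-17.3)
```

```text
t4.67 tcp [ 0.4075 -0.2962  0.246 ] F [-0.4  0.2 -2.7] op 0.178 cur yaw -17.3 q [ 0.82  0.56 -0.45  1.92  0.35  0.73 -0.14]
turn deg [-0.  0. -0.] shift cm after turn [  0.05  -8.05 -32.21] before turn [ 3.00e-02 -8.07e+00 -3.22e+01]
```

Emit:
drive_tool(deltas=[[[0,0,0],[0,-0.15,-0.6],0],[[0,0,0],[0,-0.3,-1.2],0],[[0,0,0],[0,-0.45,-1.8],0],[[0,0,0],[0,-0.55,-2.2],0],[[0,0,0],[0,-0.55,-2.2],0],[[0,0,0],[0,-0.55,-2.2],0],[[0,0,0],[0,-0.55,-2.2],0],[[0,0,0],[0,-0.55,-2.2],0],[[0,0,0],[0,-0.55,-2.2],0],[[0,0,0],[0,-0.55,-2.2],0],[[0,0,0],[0,-0.55,-2.2],0],[[0,0,0],[0,-0.55,-2.2],0]])

```text
clock: 5.67
tool_pos: [0.4202, -0.0532, 0.245]
eef_rot: [-0.569, -0.42, 0.569, -0.42]
contact_force: [0.3, -0.6, -2.3]
opening: 0.181
```

Emit:
drive_tool(deltas=[[[0,0,0],[0,-0.55,-2.2],0],[[0,0,0],[0,-0.55,-2.2],0],[[0,0,0],[0,-0.45,-1.8],0],[[0,0,0],[0,-0.35,-1.5],0],[[0,0,0],[0,-0.25,-0.9],0],[[0,0,0],[0,-0.1,-0.4],0],[[0,0,0],[0,0,0],0],[[0,0,0],[0,0,0],0],[[0,0,0],[0,0,0],0]])

```text
clock: 6.42
tool_pos: [0.426, 0.036, 0.245]
eef_rot: [-0.569, -0.419, 0.57, -0.419]
contact_force: [0.1, -0.3, -2.8]
opening: 0.178
```

Run:
```python
from go import *
plan(.5887,-.0153,.2455,-17.3)
s=r.get_state();d=r.snapshot("scene");t=r.snapshot("top");w=r.snapshot("wrist");pickle.dump((s,w,t,d),open("v2.pkl","wb"))
st=lambda P:box([.5887,-.0153,0],np.radians(-17.3),P)
im=d["color"][:,:,::-1].copy();a=im[130:330,220:460]
wi=w["color"][:,:,::-1].copy()
for p in proj(w,st([[-.059,-.005,.206],[-.059,.005,.206],[-.071,-.005,.206],[-.071,.005,.206],[-.04,.023,.18],[-.04,-.023,.18],[.06,-.023,.18],[.06,.023,.18]]),s): cv2.circle(wi,tuple(int(round(v)) for v in p),2,(0,255,0),-1)
I=np.zeros((600,800,3),np.uint8);I[:400,:480]=cv2.resize(a,None,fx=2,fy=2,interpolation=cv2.INTER_CUBIC)
I[:225,490:790]=cv2.resize(t["color"][:,:,::-1][170:320,230:430],(300,225))
I[240:600,320:800]=cv2.resize(wi,(480,360));cv2.imwrite("pics/v2.png",I)
```

```text
t6.42 tcp [0.426 0.036 0.245] F [ 0.1 -0.3 -2.8] op 0.178 cur yaw -17.4 q [ 0.09  0.47 -0.41  2.13  0.33  0.6  -0.86]
turn deg [-0.1  0.1  0. ] shift cm after turn [-0.05 17.06  0.05] before turn [-0.06 17.06  0.04]
```

View pics/v2.png

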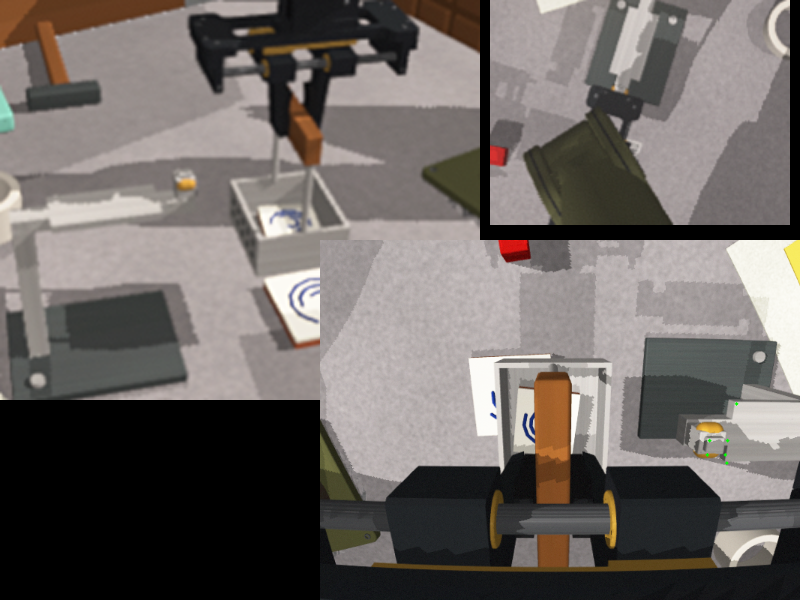

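The basket hangs upright from the gripper with the fragment in it. In the wrist view the prong sits slightly off my green model dots, so I'll zoom in and refine the stand pose.

Run:
```python
from h import *
s,w,t,d=pickle.load(open("v2.pkl","rb"))
wi=w["color"][:,:,::-1]
I=cv2.resize(wi[190:310,480:640],None,fx=5,fy=5,interpolation=cv2.INTER_CUBIC);cv2.imwrite("pics/v3.png",I)
st=lambda P:box([.5887,-.0153,0],np.radians(-17.3),P)
print(((proj(w,st([[-.059,-.005,.206],[-.059,.005,.206],[-.071,-.005,.206],[-.071,.005,.206],[-.04,.023,.18],[-.04,-.023,.18]]),s)-[480,190])*5).round(0))
```

```text
[[299. 480.]
 [316. 383.]
 [182. 481.]
 [197. 384.]
 [376. 140.]
 [309. 537.]]
```

View pics/v3.png

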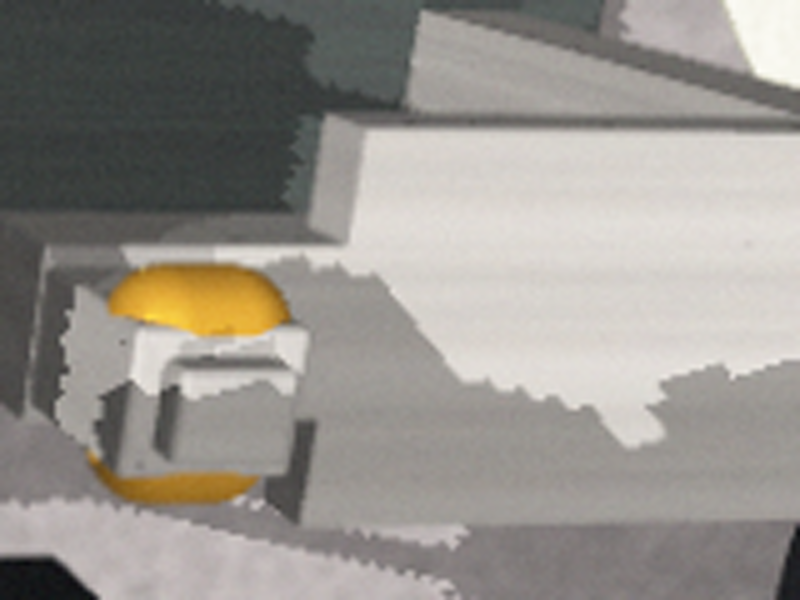

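```bash
cat > fit2.py <<'E'
from h import *
from scipy.optimize import least_squares
s,w,t,d=pickle.load(open("v2.pkl","rb"))
P=[[-.059,-.005,.206],[-.059,.005,.206],[-.071,-.005,.206],[-.071,.005,.206],[-.04,.023,.18],[-.04,-.023,.18]]
u=np.array([(292,461),(297,371),(170,462),(182,371),(364,126),(304,523)])/5+[480,190]
f=lambda v:(proj(w,box([v[0],v[1],0],v[2],P),s)-u).ravel()
x=least_squares(f,[.5887,-.0153,-.302]).x;print(x[:2].round(4),np.degrees(x[2]).round(2),f(x).round(1))
E
python3 fit2.py
```

```text
[ 0.5879 -0.0126] -16.63 [-0.8  0.7  1.2 -0.7 -0.1  1.1  0.3 -0.3 -0.1 -0.6 -0.5 -0.2]
```

Run:
```python
from go import *
plan(.5928,-.0142,.2425,-16.8)
```

```text
t6.57 tcp [0.4262 0.0362 0.2451] F [ 0.2 -0.7 -3.1] op 0.177 cur yaw -17.4 q [ 0.09  0.47 -0.41  2.13  0.33  0.6  -0.86]
turn deg [-0.6  0.   0. ] shift cm after turn [2.60e-01 1.74e+01 1.00e-02] before turn [ 0.25 17.4  -0.16]
```

Emit:
drive_tool(deltas=[[[-0.6,0,0],[0.2,0.5,0],0],[[0,0,0],[0,1.2,0],0],[[0,0,0],[0,1.7,0],0],[[0,0,0],[0,1.8,0],0],[[0,0,0],[0,1.8,0],0],[[0,0,0],[0,1.8,0],0],[[0,0,0],[0,1.8,0],0],[[0,0,0],[0,1.8,0],0],[[0,0,0],[0,1.8,0],0],[[0,0,0],[0,1.5,0],0],[[0,0,0],[0,1.1,0],0],[[0,0,0],[0,0.6,0],0]])

```text
clock: 7.57
tool_pos: [0.5944, -0.0143, 0.2425]
eef_rot: [0.568, 0.422, -0.567, 0.422]
contact_force: [0.9, -1.4, -3.0]
opening: 0.177
```

Emit:
drive_tool(deltas=[[[0,0,0],[0,0,0],0],[[0,0,0],[0,0,0],0],[[0,0,0],[0,0,0],0]])

```text
clock: 7.82
tool_pos: [0.592, -0.0127, 0.2429]
eef_rot: [-0.567, -0.423, 0.567, -0.422]
contact_force: [0.9, 0.5, -2.7]
opening: 0.178
```

Run:
```python
from go import *
plan(.5928,-.0142,.1975,-16.8)
s=r.get_state();d=r.snapshot("scene");w=r.snapshot("wrist")
I=np.zeros((560,800,3),np.uint8);I[:400,:440]=cv2.resize(d["color"][:,:,::-1][130:330,180:400],None,fx=2,fy=2,interpolation=cv2.INTER_CUBIC)
I[200:560,320:800]=cv2.resize(w["color"][:,:,::-1],(480,360));I[:400,:440][:200]=I[:400,:440][:200];cv2.imwrite("pics/v4.png",I)
```

```text
t7.82 tcp [ 0.592  -0.0127  0.2429] F [ 0.9  0.5 -2.7] op 0.178 cur yaw -16.6 q [ 0.18  0.67 -0.41  1.67  0.33  0.87 -0.66]
turn deg [0.2 0.  0.1] shift cm after turn [4.54 0.12 0.12] before turn [4.54 0.12 0.12]
```

View pics/v4.png

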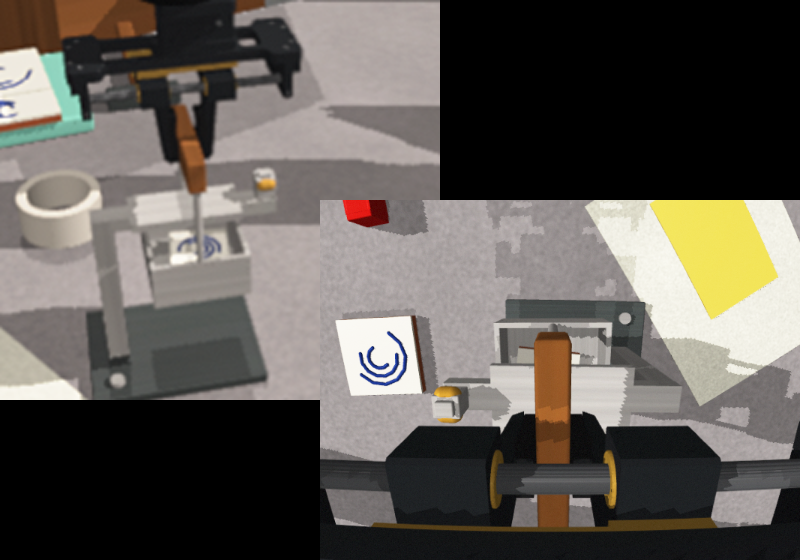

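The hook arm passes through the basket opening, so I'll lower it.

Emit:
drive_tool(deltas=[[[0,0,0],[0.6,0,0.1],0],[[0,0,0],[1.0,0,0],0],[[0,0,0],[1.0,0,0],0],[[0,0,0],[0.8,0,0],0],[[0,0,0],[0.4,0,0],0],[[0,0,0],[0.3,0,0],0],[[0,0,0],[0.2,0,0],0],[[0,0,0],[0.1,0,0],0],[[0,0,0],[0.1,0,0],0],[[0,0,0],[0,0,0],0],[[0,0,0],[0,0,0],0]])

```text
clock: 8.83
tool_pos: [0.5929, -0.0138, 0.1984]
eef_rot: [0.567, 0.422, -0.567, 0.422]
contact_force: [0.5, -1.0, -2.8]
opening: 0.177
```

Emit:
drive_tool(deltas=[[[0,0,0],[0.1,0,0],0],[[0,0,0],[0.05,0,0],0],[[0,0,0],[0,0,0],0],[[0,0,0],[0,0,0],0]])

```text
clock: 9.17
tool_pos: [0.593, -0.0138, 0.1975]
eef_rot: [0.567, 0.422, -0.567, 0.423]
contact_force: [-1.6, -0.6, 6.1]
opening: 0.179
```

Emit:
drive_tool(deltas=[[[0,0,0],[0,0,0],2.2],[[0,0,0],[0,0,0],3.6],[[0,0,0],[0,0,0],3.6],[[0,0,0],[0,0,0],3.6],[[0,0,0],[0,0,0],3.6],[[0,0,0],[-0.5,0,0],3.6],[[0,0,0],[-1.0,0,0],3.6],[[0,0,0],[-2.0,0,0],3.6],[[0,0,0],[-3.0,0,0],3.6],[[0,0,0],[-3.0,0,0],3.6],[[0,0,0],[-2.0,0,0],3.6],[[0,0,0],[-0.5,0,0],5]])

```text
clock: 10.17
tool_pos: [0.5947, -0.0132, 0.3215]
eef_rot: [0.57, 0.421, -0.565, 0.424]
contact_force: [0.4, -0.2, -0.2]
opening: 0.461
```

Run:
```python
from go import *
plan(.477,.295,.31,-66)
s=r.get_state();d=r.snapshot("scene");pickle.dump(d,open("s5.pkl","wb"))
cv2.imwrite("pics/v5.png",cv2.resize(d["color"][:,:,::-1][130:330,180:480],None,fx=2,fy=2,interpolation=cv2.INTER_CUBIC))
print((2*(proj(d,box([.588,-.0128,0],np.radians(-16.8),[[.005,-.052,.195],[.005,.052,.195]]))-[180,130])).round())
```

```text
t10.17 tcp [ 0.5947 -0.0132  0.3215] F [ 0.4 -0.2 -0.2] op 0.461 cur yaw -16.7 q [ 0.2   0.59 -0.44  1.57  0.28  1.04 -0.61]
turn deg [49.3 -0.4 -0.3] shift cm after turn [  1.15 -32.95  -1.78] before turn [  1.08 -20.13 -26.14]
[[177. 159.]
 [195. 223.]]
```

View pics/v5.png

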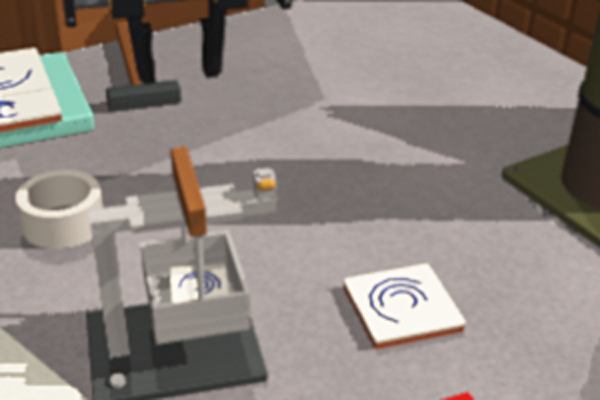

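The basket hangs upright on the arm with the bar across it, where predicted, and the fragment inside. Next is the cap. I'll take the yaw that keeps joint 7 mid-range.

Emit:
drive_tool(deltas=[[[-7,0,0],[0,0,0],7.2],[[-7,0,0],[0,0,0],7.2],[[-7,0,0],[0,0,0],7.2],[[-7,0,0],[0,0,0],7.2],[[-7,0,0],[0,0,0],7.2],[[-7,0,0],[0,0,0],7.2],[[-7,0,0],[0,0,0],7.2],[[-7,0,0],[0,0,0],7.2],[[-7,0,0],[0,0,0],7.2],[[-7,0,0],[0,0,0],7.2],[[-7,0,0],[0,0,0],7.2],[[-7,0,0],[0,0,0],7.2]])

```text
clock: 11.22
tool_pos: [0.5919, -0.0141, 0.3153]
eef_rot: [0.137, 0.695, -0.137, 0.693]
contact_force: [0.1, 1.1, 0.1]
opening: 0.819
```

Emit:
drive_tool(deltas=[[[-7,0,0],[0,0,0],7.2],[[-7,0,0],[0,0,0],7.2],[[-7,0,0],[0,0,0],7.2],[[-7,0,0],[0,0,0],7.2],[[-7,0,0],[0,0,0],7.2],[[-7,0,0],[0,0,0],7.2],[[-4.7,0,0],[0,0,0],7.2],[[0,0,0],[0,0,0],7.2],[[0,0,0],[0,0,0],7.2]])

```text
clock: 11.97
tool_pos: [0.5922, -0.014, 0.3155]
eef_rot: [-0.146, 0.692, 0.147, 0.691]
contact_force: [-0.2, 0.3, -0.2]
opening: 0.814
```

Run:
```python
from go import *
plan(.477,.295,.20,114)
```

```text
t11.97 tcp [ 0.5922 -0.014   0.3155] F [-0.2  0.3 -0.2] op 0.814 cur yaw 113.9 q [ 0.49  0.75 -1.05  1.56  0.67  1.24  1.31]
turn deg [-0.1 -0.1 -0.1] shift cm after turn [11.55 32.92  2.05] before turn [11.58 32.91  2.01]
```

Emit:
drive_tool(deltas=[[[0,0,0],[0,1.2,0.1],7.2],[[0,0,0],[0,2.6,0.2],7.2],[[0,0,0],[0,3.3,0.2],7.2],[[0,0,0],[0,3.4,0.2],7.2],[[0,0,0],[0,3.4,0.2],7.2],[[0,0,0],[0,3.4,0.2],7.2],[[0,0,0],[1.5,3.4,0.2],7.2],[[0,0,0],[2.0,3.4,0.2],7.2],[[0,0,0],[2.5,3.3,0.2],7.2],[[0,0,0],[2.5,2.6,0.2],7.2],[[0,0,0],[2.0,1.7,0.1],7.2],[[0,0,0],[1.0,1.2,0],7.2]])

```text
clock: 12.97
tool_pos: [0.4739, 0.297, 0.1995]
eef_rot: [-0.148, 0.693, 0.148, 0.69]
contact_force: [0.5, -0.0, 1.0]
opening: 0.818
```

Emit:
drive_tool(deltas=[[[0,0,0],[0,0,0],7.2],[[0,0,0],[0,0,0],7.2],[[0,0,0],[0,0,0],7.2],[[0,0,0],[0,0,0],7.2]])

```text
clock: 13.3
tool_pos: [0.4779, 0.294, 0.2025]
eef_rot: [-0.146, 0.691, 0.146, 0.692]
contact_force: [-0.4, -0.0, 0.5]
opening: 0.815
```

Run:
```python
from go import *
plan(.477,.295,.03,114)
s=r.get_state();d=r.snapshot("wrist");pickle.dump((s,d),open("w6.pkl","wb"))
im=cv2.convertScaleAbs(d["color"][:,:,::-1],alpha=1.3,beta=30)
cv2.imwrite("pics/w6.png",im)
print(proj(d,box([.477,.295,0],np.radians(24),[[a*.015,b*.022,z] for z in (.038,0) for a,b in ((1,1),(1,-1),(-1,-1),(-1,1))]),s).round())
```

```text
t13.30 tcp [0.4779 0.294  0.2025] F [-0.4 -0.   0.5] op 0.815 cur yaw 113.9 q [-0.12  0.81 -0.92  1.79  0.79  0.95  0.6 ]
turn deg [-0.1  0.1  0. ] shift cm after turn [17.25  0.13 -0.04] before turn [17.25  0.14 -0.07]
[[342. 239.]
 [286. 239.]
 [285. 201.]
 [342. 201.]
 [339. 227.]
 [288. 227.]
 [288. 193.]
 [339. 193.]]
```

View pics/w6.png

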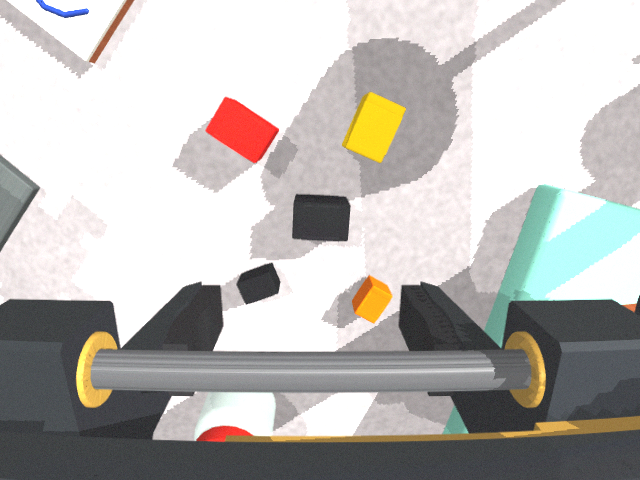

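The cap shows at (321,218), with its near top edge running (292,239)-(348,241). I'll fit its silhouette.

```bash
cat > capfit.py <<'E'
from go import *
from scipy.optimize import minimize
s,d=pickle.load(open("w6.pkl","rb"))
m=(d["color"].max(2)<55).astype(np.uint8);m[:180]=0;m[255:]=0;m[:,:270]=0;m[:,370:]=0
n,l,st,c=cv2.connectedComponentsWithStats(m);i=1+st[1:,4].argmax();m=(l==i).astype(np.uint8);print(st[i])
M=cv2.resize(m,None,fx=8,fy=8,interpolation=cv2.INTER_NEAREST)[1440:2040,2160:2960]
B=[[a*.015,b*.022,z] for z in (.038,0) for a in (1,-1) for b in (1,-1)]
def cost(v):
    p=proj(d,box([v[0]/100,v[1]/100,0],v[2]/10,B),s);p=(p+.5)*8-[2160,1440]
    k=np.zeros_like(M);cv2.fillConvexPoly(k,cv2.convexHull(p.round().astype(np.int32)),1);return float((k^M).sum())/M.sum()
v=min((minimize(cost,[47.7,29.5,a],method="Nelder-Mead",options=dict(initial_simplex=[[47.7,29.5,a],[48.1,29.5,a],[47.7,29.9,a],[47.7,29.5,a+.5]])) for a in (3.8,4.2,4.6)),key=lambda q:q.fun)
x=v.x;print(x[0]/100,x[1]/100,np.degrees(x[2]/10),v.fun)
plan(x[0]/100,x[1]/100,.029,90+np.degrees(x[2]/10))
E
python3 capfit.py
```

```text
[ 292  194   58   47 2469]
0.47586894896688475 0.30005937630412677 20.607877471306317 0.04183753543944917
t13.35 tcp [0.4779 0.294  0.2025] F [0.5 0.6 0.4] op 0.823 cur yaw 113.9 q [-0.12  0.82 -0.92  1.79  0.79  0.95  0.6 ]
turn deg [3.3 0.1 0. ] shift cm after turn [17.35  0.64  0.02] before turn [17.34  0.65  0.03]
```

Emit:
drive_tool(deltas=[[[3.3,0,0],[1.5,0,0],7.2],[[0,0,0],[2.5,0.6,0],7.2],[[0,0,0],[3.0,0,0],7.2],[[0,0,0],[3.0,0,0],7.2],[[0,0,0],[2.5,0,0],7.2],[[0,0,0],[2.0,0,0],7.2],[[0,0,0],[1.5,0,0],7.2],[[0,0,0],[1.2,0,0],7.2],[[0,0,0],[0.6,0,0],7.2],[[0,0,0],[0.4,0,0],7.2],[[0,0,0],[0,0,0],7.2],[[0,0,0],[0,0,0],7.2]])

```text
clock: 14.35
tool_pos: [0.4753, 0.3007, 0.0203]
eef_rot: [-0.127, 0.695, 0.127, 0.696]
contact_force: [1.2, -0.1, -0.4]
opening: 0.819
```

Run:
```python
from go import *
plan(.4759,.3000,.020,110.6)
```

```text
t14.35 tcp [0.4753 0.3007 0.0203] F [ 1.2 -0.1 -0.4] op 0.819 cur yaw 110.7 q [-0.26  1.06 -0.68  1.87  1.11  0.65  0.28]
turn deg [ 0.1  0.1 -0. ] shift cm after turn [ 0.03 -0.08  0.03] before turn [ 0.03 -0.08  0.03]
```

Good position; close.

Emit:
drive_tool(deltas=[[[0,0,0],[0,0,0],5],[[0,0,0],[0,0,0],3],[[0,0,0],[0,0,0],3],[[0,0,0],[0,0,0],3],[[0,0,0],[0,0,0],3],[[0,0,0],[0,0,0],3],[[0,0,0],[0,0,0],3],[[0,0,0],[0,0,0],3]], force=55)

```text
clock: 15.02
tool_pos: [0.475, 0.3006, 0.0199]
eef_rot: [-0.127, 0.695, 0.127, 0.696]
contact_force: [-0.2, -0.6, 4.0]
opening: 0.493
```

Emit:
drive_tool(deltas=[[[0,0,0],[-0.3,0,0],3],[[0,0,0],[-1.0,0,0],3],[[0,0,0],[-2.0,0,0],3],[[0,0,0],[-3.0,0,0],3],[[0,0,0],[-3.5,0,0],3],[[0,0,0],[-3.5,0,0],3],[[0,0,0],[-3.5,0,0],3],[[0,0,0],[-3.5,0,0],3],[[0,0,0],[-2.5,0,0],3],[[0,0,0],[-1.2,0,0],3],[[0,0,0],[0,0,0],3],[[0,0,0],[0,0,0],3]])

```text
clock: 16.02
tool_pos: [0.4747, 0.2998, 0.2591]
eef_rot: [-0.128, 0.696, 0.127, 0.696]
contact_force: [0.7, 0.4, -0.8]
opening: 0.499
```

Run:
```python
from go import *
c,s_=np.cos(np.radians(-16.8)),np.sin(np.radians(-16.8))
print(.588-.065*c,-.0128-.065*s_)
plan(.588-.065*c,-.0128-.065*s_,.255,73.2)
```

```text
0.5257742326604156 0.005987066801390656
t16.02 tcp [0.4747 0.2998 0.2591] F [ 0.7  0.4 -0.8] op 0.499 cur yaw 110.7 q [-0.12  0.74 -0.95  1.73  0.69  1.05  0.62]
turn deg [37.5 -0.   0.1] shift cm after turn [  0.41 -26.65  13.38] before turn [  0.44 -29.28  -5.62]
```

Emit:
drive_tool(deltas=[[[6.25,0,0],[0,0,0],3],[[6.25,0,0],[0,0,0],3],[[6.25,0,0],[0,0,0],3],[[6.25,0,0],[0,0,0],3],[[6.25,0,0],[0,0,0],3],[[6.25,0,0],[0,0,0],3],[[0,0,0],[0,-0.8,0.4],3],[[0,0,0],[0,-1.6,0.8],3],[[0,0,0],[0,-2.4,1.2],3],[[0,0,0],[0,-2.8,1.4],3],[[0,0,0],[0,-2.8,1.4],3],[[0,0,0],[0,-2.8,1.4],3]])

```text
clock: 17.02
tool_pos: [0.4992, 0.1521, 0.2579]
eef_rot: [0.101, 0.701, -0.103, 0.699]
contact_force: [0.5, 0.2, 0.1]
opening: 0.495
```

Emit:
drive_tool(deltas=[[[0,0,0],[0,-2.8,1.4],3],[[0,0,0],[0,-2.8,1.4],3],[[0,0,0],[0,-2.8,1.4],3],[[0,0,0],[0,-2.2,1.1],3],[[0,0,0],[0,-1.6,0.8],3],[[0,0,0],[0,-0.8,0.3],3],[[0,0,0],[0,0,0],3],[[0,0,0],[0,0,0],3],[[0,0,0],[0,0,0],3]])

```text
clock: 17.77
tool_pos: [0.5233, 0.0137, 0.2594]
eef_rot: [0.102, 0.7, -0.102, 0.699]
contact_force: [-0.6, -0.5, -0.6]
opening: 0.491
```

Run:
```python
from go import *
plan(.5258,.0060,.245,73.2)
s=r.get_state();d=r.snapshot("wrist");sc=r.snapshot("scene");t=r.snapshot("top");pickle.dump((s,d,sc,t),open("w7.pkl","wb"))
I=np.zeros((600,800,3),np.uint8)
I[:360,:480]=cv2.resize(d["color"][:,:,::-1],(480,360))
I[:360,480:]=cv2.resize(sc["color"][:,:,::-1][180:270,260:340],(320,360),interpolation=cv2.INTER_CUBIC)
I[360:,:320]=cv2.resize(d["color"][:,:,::-1][220:340,250:410],(320,240),interpolation=cv2.INTER_CUBIC)
I[360:,330:730]=cv2.resize(t["color"][:,:,::-1][180:252,270:390],(400,240),interpolation=cv2.INTER_CUBIC)
cv2.imwrite("pics/w7.png",I)
```

```text
t17.77 tcp [0.5233 0.0137 0.2594] F [-0.6 -0.5 -0.6] op 0.491 cur yaw 73.4 q [ 0.38  0.65 -0.83  1.84  0.59  0.92  0.56]
turn deg [ 0.2 -0.  -0.1] shift cm after turn [ 1.44 -0.66  0.46] before turn [ 1.44 -0.66  0.46]
```

View pics/w7.png

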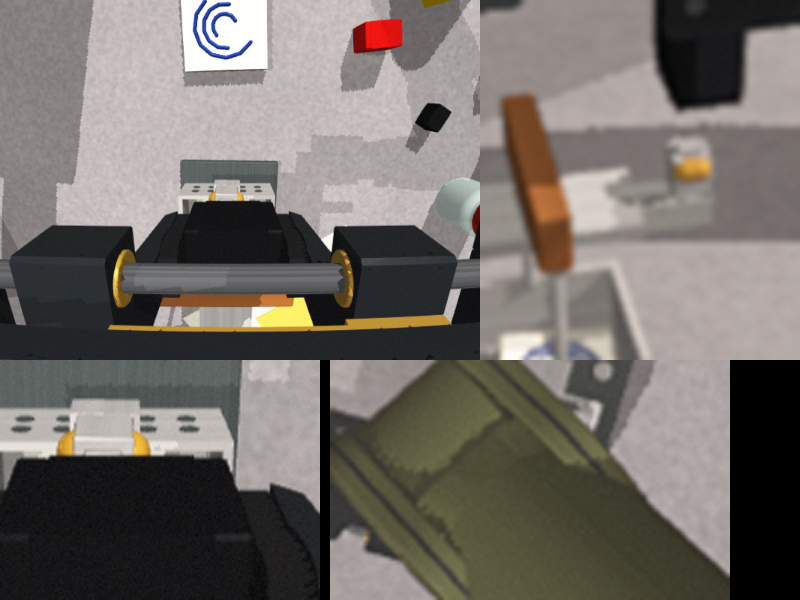

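The wrist crop shows the prong top centred near (302,250), with the cap's lower -x edge from (261,269) to (364,270). I'll convert both to positions.

Run:
```python
from go import *
s,d,sc,t=pickle.load(open("w7.pkl","rb"))
C=R.from_quat(s["eef_rot"]).as_matrix();tl=lambda P:((P-s["tool_pos"])@C*100).round(2)
for n,u,z in (("prong c",(302.5,250),.206),("far edge mid",(302.5,241),.206),("L",(287.5,241),.206),("R",(317.5,241),.206),("catch mid",(302,266),.196),("cap edge mid",(312.5,269.5),.2394),("capL",(261,269),.2394),("capR",(364,270),.2394)):
    P=unproj(d,u,z,s);print(n,P.round(4),"tool cm",tl(P))
B=box([.588,-.0128,0],np.radians(-16.8),[[-.071,.005,.206],[-.071,-.005,.206],[-.059,.005,.206],[-.059,-.005,.206],[-.04,.023,.18],[-.04,-.023,.18]])
print(((proj(d,B,s)-[250,220])*2+[0,360]).round())
im=d["color"][:,:,::-1][230:290,250:380].copy();im=cv2.convertScaleAbs(im,alpha=1.5,beta=20)
cv2.imwrite("pics/w8.png",cv2.resize(im,None,fx=6,fy=6,interpolation=cv2.INTER_CUBIC))
```

```text
prong c [[0.5118 0.0113 0.206 ]] tool cm [[ 5.34 -0.56 -1.03]]
far edge mid [[0.5073 0.0127 0.206 ]] tool cm [[ 5.34 -0.55 -1.49]]
L [[0.5052 0.0055 0.206 ]] tool cm [[ 5.34 -1.3  -1.49]]
R [[0.5095 0.0198 0.206 ]] tool cm [[ 5.34  0.19 -1.49]]
catch mid [[0.5232 0.0074 0.196 ]] tool cm [[ 6.34 -0.61  0.18]]
cap edge mid [[0.5114 0.0165 0.2394]] tool cm [[ 2.   -0.07 -1.22]]
capL [[ 0.505  -0.0041  0.2394]] tool cm [[ 2.   -2.22 -1.24]]
capR [[0.5178 0.037  0.2394]] tool cm [[ 2.    2.08 -1.19]]
[[121. 454.]
 [ 81. 454.]
 [121. 498.]
 [ 82. 498.]
 [181. 523.]
 [ 26. 522.]]
```

View pics/w8.png

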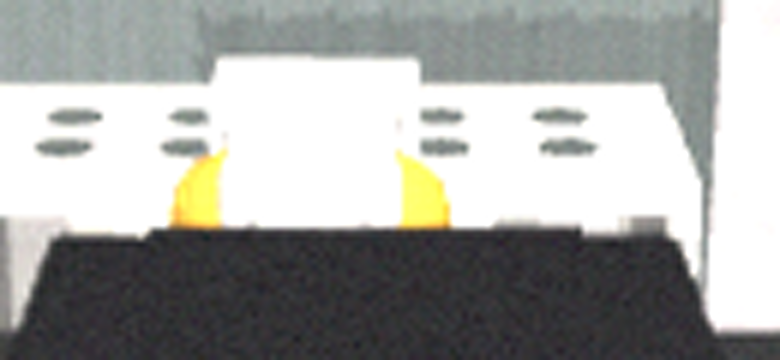

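Run:
```python
from go import *
s,d,sc,t=pickle.load(open("w7.pkl","rb"))
C=R.from_quat(s["eef_rot"]).as_matrix();tl=lambda P:((P-s["tool_pos"])@C*100).round(2)
for n,u,z in (("arm end L",(286.2,239.7),.18),("arm end R",(319.8,239.7),.18),("catch mid",(301.8,266),.196),("cap mid edge",(312.5,268),.2394),("cap side edge",(312.5,269.7),.2394)):
    P=unproj(d,u,z,s);print(n,P.round(4),"tool cm",tl(P))
print("model arm end",tl(box([.588,-.0128,0],np.radians(-16.8),[[-.074,.01,.18],[-.074,-.01,.18]])))
# scene view checks: prong & cap silhouettes
q=box([.588,-.0128,0],np.radians(-16.8),[[-.071,.005,.206],[-.071,-.005,.206],[-.059,.005,.206],[-.059,-.005,.206],[-.074,.01,.18],[-.074,-.01,.18]])
c=s["tool_pos"]+(np.array([[.02,y,z] for y in(-.022,.022) for z in (-.015,.015)])@C.T)
f=lambda P:((proj(sc,P)-[260,180])*4+[480,0]).round()
print(f(q),f(c))
```

```text
arm end L [[0.511  0.0014 0.18  ]] tool cm [[ 7.94 -1.53 -0.82]]
arm end R [[0.5164 0.0196 0.18  ]] tool cm [[ 7.94  0.36 -0.82]]
catch mid [[0.5232 0.0073 0.196 ]] tool cm [[ 6.34 -0.62  0.18]]
cap mid edge [[0.5107 0.0167 0.2394]] tool cm [[ 2.   -0.07 -1.28]]
cap side edge [[0.5115 0.0164 0.2394]] tool cm [[ 2.   -0.07 -1.21]]
model arm end [[ 7.94  0.33 -0.43]
 [ 7.94 -1.67 -0.44]]
[[697. 143.]
 [692. 131.]
 [671. 146.]
 [666. 135.]
 [706. 195.]
 [696. 172.]] [[716.  54.]
 [651.  61.]
 [741. 104.]
 [673. 112.]]
```

The wrist view suggests the prong is about 4 mm more towards -x than the model. I'll check that numerically with the brass catch blobs in all the views.

Run:
```python
from h import *
L=lambda f:pickle.load(open(f,"rb"))
t,sc,s5=L("top.pkl"),L("scene.pkl"),L("s5.pkl");s,w,_,_=L("v2.pkl");s7,w7,sc7,_=L("w7.pkl")
a=np.radians(-16.8);M=np.array([[np.cos(a),np.sin(a)],[-np.sin(a),np.cos(a)]])
for n,d,st,roi in (("top",t,None,(305,222,328,240)),("scene",sc,None,(300,205,330,240)),("s5",s5,None,(300,205,330,240)),("sc7",sc7,None,(420-0,0,421,1) if 0 else (300,205,330,240)),("w",w,s,(490,230,545,300)),("w7",w7,s7,(270,245,335,275))):
    x0,y0,x1,y1=roi;h=cv2.cvtColor(d["color"][y0:y1,x0:x1],cv2.COLOR_RGB2HSV)
    m=((h[...,0]>8)&(h[...,0]<32)&(h[...,1]>110)&(h[...,2]>70)).astype(np.uint8)
    k,l,q,c=cv2.connectedComponentsWithStats(m)
    for i in range(1,k):
        if q[i,4]>=4:
            P=unproj(d,c[i]+[x0,y0],.197,st)[0];print(n,q[i]+[x0,y0,0,0,0],(c[i]+[x0,y0]).round(1),"stand xy",(M@(P[:2]-[.588,-.0128])).round(4))
```

```text
top [310 227   3   6  11] [311.  229.7] stand xy [-0.0643  0.0102]
top [319 230   3   6  12] [320.  232.5] stand xy [-0.0646 -0.0099]
scene [308 220  10   5  40] [312.7 222. ] stand xy [-0.0666  0.0112]
s5 [309 220   9   5  39] [312.8 222. ] stand xy [-0.0668  0.0112]
sc7 [309 220   9   5  39] [312.8 222. ] stand xy [-0.0668  0.0112]
w [502 243  36  14 403] [519.7 249.4] stand xy [-0.0655  0.0093]
w [498 281  33  10 152] [515. 287.] stand xy [-0.0652 -0.0108]
w7 [278 255  10  13  83] [282.6 262.1] stand xy [-0.0704 -0.0097]
w7 [316 255   9  13  80] [319.9 262.2] stand xy [-0.0704  0.01  ]
```

Two things explain the discrepancy. The edge seen was the arm's lower one (z = .166), which agrees with the model to within a millimetre, and the catches also put the prong at x ≈ -0.065. The cap sits about 2 mm towards +z in the grip. So the correction is y -0.58 cm, z +0.30 cm.

Emit:
drive_tool(deltas=[[[0.2,0,0],[0,-0.3,0.15],3],[[0,0,0],[0,-0.28,0.15],3],[[0,0,0],[0.5,0,0],3],[[0,0,0],[0.8,0,0],3],[[0,0,0],[0.8,0,0],3],[[0,0,0],[0.5,0,0],3],[[0,0,0],[0.2,0,0],3],[[0,0,0],[0,0,0],3],[[0,0,0],[0,0,0],3]], force=60)

```text
clock: 18.67
tool_pos: [0.5249, 0.0058, 0.2315]
eef_rot: [0.104, 0.699, -0.104, 0.699]
contact_force: [-0.7, -0.2, -0.1]
opening: 0.488
```

Emit:
drive_tool(deltas=[[[0,0,0],[0.2,0,0],3],[[0,0,0],[0.2,0,0],3],[[0,0,0],[0.2,0,0],3],[[0,0,0],[0.2,0,0],3],[[0,0,0],[0,0,0],3],[[0,0,0],[0,0,0],3]])

```text
clock: 19.17
tool_pos: [0.5249, 0.0056, 0.2235]
eef_rot: [0.104, 0.699, -0.104, 0.699]
contact_force: [1.0, -0.3, -0.7]
opening: 0.492
```

Run:
```python
from go import *
plan(.5258,.0060,.204,73.2);print(r.get_state()["moment"])
```

```text
t19.17 tcp [0.5249 0.0056 0.2235] F [ 1.  -0.3 -0.7] op 0.492 cur yaw 73.0 q [ 0.37  0.7  -0.79  1.88  0.65  0.85  0.52]
turn deg [-0.2 -0.   0. ] shift cm after turn [1.95 0.07 0.08] before turn [1.95 0.07 0.08]
[-0.00054951 -0.13646677  0.05223696]
```

No contact force with the mouth already below the prong top, so it is aligned. I'll press on.

Emit:
drive_tool(deltas=[[[0,0,0],[0.15,0,0],3],[[0,0,0],[0.15,0,0],3],[[0,0,0],[0.15,0,0],3],[[0,0,0],[0.15,0,0],3],[[0,0,0],[0.1,0,0],3],[[0,0,0],[0,0,0],3]])

```text
clock: 19.67
tool_pos: [0.5265, 0.0075, 0.218]
eef_rot: [0.105, 0.698, -0.103, 0.701]
contact_force: [0.3, 2.7, 6.8]
opening: 0.492
```

Emit:
drive_tool(deltas=[[[0,0,0],[0.1,0,0],3],[[0,0,0],[0.1,0,0],3],[[0,0,0],[0.1,0,0],3],[[0,0,0],[0,0,0],3]])

```text
clock: 20.0
tool_pos: [0.5272, 0.0074, 0.2165]
eef_rot: [0.105, 0.697, -0.103, 0.702]
contact_force: [-1.5, 1.1, 16.3]
opening: 0.497
```

Emit:
drive_tool(deltas=[[[0,0,0],[0.1,0,0],3],[[0,0,0],[0.1,0,0],3],[[0,0,0],[0,0,0],3],[[0,0,0],[0,0,0],3]])

```text
clock: 20.33
tool_pos: [0.5274, 0.0074, 0.2147]
eef_rot: [0.105, 0.697, -0.103, 0.702]
contact_force: [-2.2, 0.0, 19.4]
opening: 0.493
```

Emit:
drive_tool(deltas=[[[0,0,0],[0.1,0,0],3],[[0,0,0],[0.1,0,0],3],[[0,0,0],[0,0,0],3],[[0,0,0],[0,0,0],3]])

```text
clock: 20.67
tool_pos: [0.5272, 0.0072, 0.2114]
eef_rot: [0.105, 0.697, -0.103, 0.701]
contact_force: [1.4, 1.1, 7.0]
opening: 0.491
```

The force dropped from 19 to 7 N near TCP .212, which is the click. I'll continue to the hard stop.

Emit:
drive_tool(deltas=[[[0,0,0],[0.15,0,0],3],[[0,0,0],[0.15,0,0],3],[[0,0,0],[0.15,0,0],3],[[0,0,0],[0,0,0],3],[[0,0,0],[0,0,0],3]])

```text
clock: 21.08
tool_pos: [0.526, 0.0069, 0.205]
eef_rot: [0.105, 0.699, -0.103, 0.7]
contact_force: [4.1, 4.0, -2.3]
opening: 0.495
```

Emit:
drive_tool(deltas=[[[0,0,0],[0.15,0,0],3],[[0,0,0],[0.1,0,0],3],[[0,0,0],[0,0,0],3],[[0,0,0],[0,0,0],3]])

```text
clock: 21.42
tool_pos: [0.5254, 0.0064, 0.2038]
eef_rot: [0.104, 0.699, -0.104, 0.7]
contact_force: [-1.5, 2.2, 10.6]
opening: 0.495
```

Emit:
drive_tool(deltas=[[[0,0,0],[0.1,0,0],3],[[0,0,0],[0.1,0,0],3],[[0,0,0],[0,0,0],3],[[0,0,0],[0,0,0],3],[[0,0,0],[0,0,0],3],[[0,0,0],[0,0,0],3]])

```text
clock: 21.92
tool_pos: [0.5255, 0.0064, 0.2036]
eef_rot: [0.104, 0.698, -0.104, 0.701]
contact_force: [-4.4, -0.4, 26.9]
opening: 0.493
```

Run:
```python
from go import *
plan(.5258,.0060,.204,73.2)
sc=r.snapshot("scene");d=r.snapshot("wrist");pickle.dump((r.get_state(),sc,d),open("end.pkl","wb"))
I=np.zeros((600,800,3),np.uint8);I[:480,:400]=cv2.resize(sc["color"][:,:,::-1][190:310,230:330],(400,480),interpolation=cv2.INTER_CUBIC)
I[:300,400:]=cv2.resize(d["color"][:,:,::-1],(400,300));I[300:,400:]=cv2.resize(sc["color"][:,:,::-1],(400,300),interpolation=cv2.INTER_AREA);cv2.imwrite("pics/end.png",I)
```

```text
t21.92 tcp [0.5255 0.0064 0.2036] F [-4.4 -0.4 26.9] op 0.493 cur yaw 73.1 q [ 0.35  0.72 -0.76  1.9   0.69  0.8   0.49]
turn deg [-0.1  0.2 -0. ] shift cm after turn [-0.04 -0.03  0.04] before turn [-0.04 -0.03  0.04]
```

View pics/end.png

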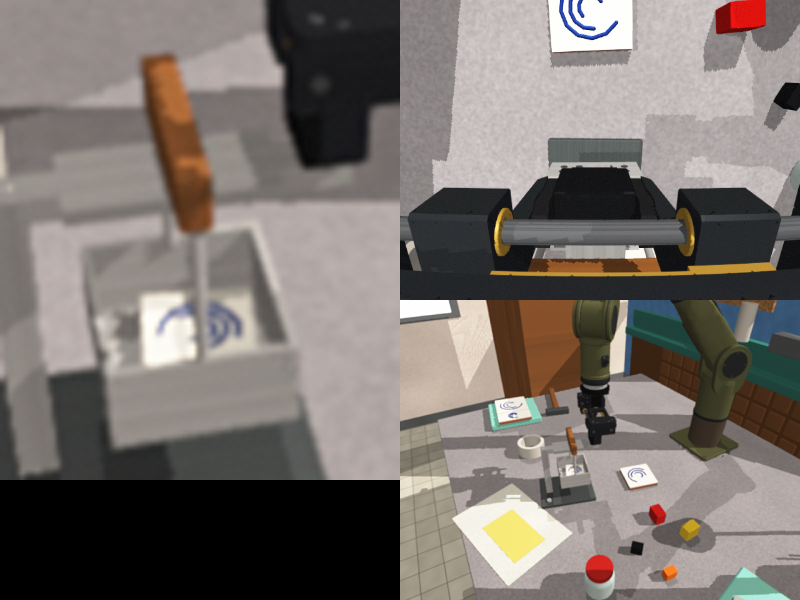

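The cap is down on the arm end, held against the hard stop with a steady 27 N. The basket hangs upright with the fragment inside, and the bystanders are where they were. Handing in.

Run:
```python
from plant import r
s=r.get_state();print(s["clock"],s["tool_pos"],s["contact_force"],s["opening"]);print(r.finish_job())
```

```text
22.0167 [0.52545012 0.00641489 0.20363361] [-4.86909422  1.07501239 27.01778913] 0.4944283933504375
the job is handed in; nothing more can be done
None
```

I hung the basket on the hook arm by its handle bar and let go of it. Then I pressed the black cap onto the prong and handed the job in at 22 s, still gripping it and pressing it down. The hand-in gave no verdict.

- **Basket:** the last picture shows it upright with the bar across the arm and the fragment inside. By my stand fit the bar sits about 5 mm past hook_seat towards the post.
- **Cap:** the force peaked at about 19 N and dropped to 7 N near 50 mm above the arm's top, which is the click. It then rose against a hard stop, and at hand-in it was 27 N. The tool height puts the cap's underside about 3.6 mm over the arm, inside the 1.5–5.7 mm limit. The tool was about 0.5 mm from my estimated prong axis.
- **Bystanders:** the glazed tile, jar and tape roll look unmoved in the last picture; I did not measure them.
- **Disagreements:**
  - One wrist reading put the prong about 4 mm off my model. I had taken the arm's lower edge for its top; with that corrected the views agree to about 2 mm.
  - The cap seemed to sit about 2 mm off centre in the grip along the hook arm. It still engaged freely and moved about 2 mm sideways as it went on. If that offset is real, it is still inside the 7 mm limit.

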